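# Bring the red pot under the magnifier

### The job

On the make-up table, push one of the bare spokes of the four-armed carousel round with a fingertip until the pot with the red lid stands straight in front of the white arrow; then push the magnifier's arm round until its lens is centred over the red pot. Do not touch or lift the pots themselves, keep the magnifier away until the red pot is in place, and leave everything else on the table where it is.

Things in the scene. Friction and masses are not known exactly. Their poses are not given: they have to be found in the camera images.
- carousel (a joint): turn of the four-armed carousel about its upright axis, rad: 0 at the start, grows counter-clockwise seen from above, turns freely either way for more than a full turn, stays where it is left (friction about 0.15 N m, no spring). Four aluminium spokes at 90 degrees run straight out from the dark hub, one to each pot's cup
- hub (a point): point on the carousel's upright axis, 66 mm above the table at the top of the hub (48 mm across); fixed. Each spoke is 12 mm thick, from 36 to 58 mm above the table, bare from 24 to 107 mm from this axis. Each ends in an open cup 55 mm across, centred 135 mm from the axis, rim 50 mm above the table. Between spokes: free space down to the black foot (140 mm across, top 28 mm up)
- arrow_spot (a point): where the base centre of the pot at the white arrow should stand: 135 mm from the carousel's axis, 36 mm above the table, straight before the tip of the white arrow painted on a black block just outside the carousel (block 50 x 55 mm, top 34 mm above the table); fixed
- magnifier (a joint): swing of the magnifier's arm about its upright post, rad: grows counter-clockwise seen from above, range -0.5 to 2.0; starts between -0.3 and 0.5, swung away from the carousel; the lens is over the arrow spot at 1.4; stays where it is left (friction about 0.12 N m, no spring)
- magnifier_pivot (a point): point on the axis of the magnifier's steel post (18 mm across, its cap 26 mm across and reaching 121 mm above the table), at the arm's mid height, 112 mm above the table; fixed, 128 mm from the arrow spot horizontally
- lens (a point): centre of the magnifier's glass lens in a black rim (90 mm across, 10 mm thick), 128 mm from the post's axis, 112 mm above the table. It moves with the arm: an aluminium bar 10 mm thick, from 105 to 119 mm above the table, bare from 13 to 83 mm from the post's axis, on the straight line from post to lens
- pot_red: loose round black pot with a red lid, 44 mm across, 35 mm tall, about 60 g, standing in one of the carousel's cups (which one varies) with 2.5 mm play; origin at the centre of its underside, z up; its top is 71 mm above the table
- pot_blue: loose round black pot with a blue lid, 44 mm across, 35 mm tall, about 60 g, standing in one of the carousel's cups (which one varies) with 2.5 mm play; origin at the centre of its underside, z up; its top is 71 mm above the table
- pot_green: loose round black pot with a green lid, 44 mm across, 35 mm tall, about 60 g, standing in one of the carousel's cups (which one varies) with 2.5 mm play; origin at the centre of its underside, z up; its top is 71 mm above the table
- pot_yellow: loose round black pot with a yellow lid, 44 mm across, 35 mm tall, about 60 g, standing in one of the carousel's cups (which one varies) with 2.5 mm play; origin at the centre of its underside, z up; its top is 71 mm above the table
- foundation: bystander: small skin-coloured bottle with black cap, 34 mm across, 85 mm tall, just beyond the carousel; loose; origin at the centre of its underside
- powder_jar: bystander: clear jar with black cap, 70 mm across, 45 mm tall, beside the magnifier post, between it and the foundation bottle; loose; origin at the centre of its underside
- brush_glass: bystander: clear tumbler full of make-up brushes, 72 mm across, about 190 mm tall; loose; origin at the centre of its underside
- spray_bottle: bystander: white bottle, 74 mm across, 160 mm tall; loose; origin at the centre of its underside
- sponge: bystander: orange drop-shaped sponge, 44 mm across, 52 mm tall; loose; origin at the centre of its underside
- cream_jar: bystander: white jar with metal cap, 54 mm across, 50 mm tall; loose; origin at the centre of its underside

How it is judged:
By the outcome, as a careful person would: the job done as asked, in the order asked, and still so for the second after the job is handed in, with the robot touching nothing.
It also fails if it takes over 64 s, if anything falls off the work surface, if the arm or the gripper's body presses on something with over 40 N, if the wrist force passes 120 N, or if a joint passes its speed limit or range.

### The arm

A 7-joint arm with a two-finger parallel gripper is mounted at the origin on the work surface. World frame = base frame: x ahead of the robot, y to its left, z up, the work surface at z = 0. Lengths are in m, angles in rad, forces in N, time in s.
With the tool pointing down it reaches from about 0.375 to 0.925 m from the base axis. Payload 3.1 kg.
Tool frame: the origin (TCP) lies between the finger pads; the fingertips stand ahead of it and the grasp point (between the pads) lies 2 mm behind it (finger_overhang is the z of the fingertips in the tool frame, in m); z points along the fingers, y is the line along which they close (so a half turn about z gives the same grasp; the last joint's range is limited). The gripper opens to 85 mm and grips with 20 to 120 N. Pads are 22 mm wide; open, the fingers measure 114 mm over their backs; the gripper's body (76 mm by 85 mm) begins 54 mm behind the grasp point. The pads swing forward as they close: fully open they stand 13 mm farther back than shut.
Start: joints at [-1.312, 0.383, 0.044, 1.598, -0.018, 1.161, -0.05], TCP at [0.227, 0.609, 0.248] pointing down, gripper open.
Joint ranges: [-2.61, 2.61], [-0.41, 2.15], [-1.48, 1.57], [0, 2.5], [-1.57, 4.71], [0.05, 1.97], [-2.85, 2.85]. Speed limits (rad/s): [2.79, 2.79, 3.14, 3.14, 3.14, 3.14, 3.14].

### API

Orientations are given as [roll, pitch, yaw] about the fixed x, y, z axes, in that order (R = Rz(yaw) Ry(pitch) Rx(roll)).
In Python, from plant import goto, move_linear, movej, command_gripper, dwell, solve_ik, get_obs, grab_frame, IKError, job_done, look_for, place_of, finger_overhang gives the robot as it stands. The module is installed in compiled form; this text tells all that it offers. Calls block until the motion is done:
- goto(position, orientation): joint-space move of the TCP to a pose.
- move_linear(position, v=0.15, rot=None): straight line of the TCP; rot=None keeps the orientation; v is the mean speed in m/s.
- movej(angles): joint-space move.
- command_gripper(opening): opening from 0.0 (shut) to 1.0 (fully open); the grip force is fixed at half the most; returns when the fingers have stopped.
- dwell(seconds).
- solve_ik(position, orientation): joint angles nearest the present ones, or None.
- get_obs(): the state.
- grab_frame(name): name is "scene" or "top" or "wrist"; returns a dict with "frame" (384x512x3 uint8, blue, green, red), "range_z" (384x512 float32, m along the optical axis (not along the pixel's ray), 0 where there is no reading), "camera_matrix" (3x3 intrinsics, pixels), "pose" (4x4, takes a point from camera to world coordinates). Camera axes: x right, y down, z forward; pixel columns grow to the right and rows downward; lengths in m; the calibration is good to about 2 mm. A picture is of the moment at which its call begins.
A pose or a line that the arm cannot do raises IKError and nothing moves.
- job_done(): hands the job in, once; it reports no verdict.
Trained networks look in the newest picture that a camera, given by its name, has taken for a name from the list of things; names that differ only in an ending like _2 or _b are one class to them, and where a whole thing is asked for, a point or a joint stands for the part that bears it (a point fixed in the world has none). Each returns a list of dicts, best first, with "confidence" (0 to 1); they miss things now and then, are a little off and sometimes report something else, mostly with a low value. They report only what shows in the picture. A call takes as long as a camera call.
- look_for(camera, query): "xyz" ([x, y, z] in m, in world coordinates, good to about 4 mm: the middle of the surface that is visible of it).
- place_of(camera, query): "xyz" ([x, y, z] in m, in world coordinates, good to about 4 mm: a listed point, or the origin of a listed thing).
The state is a dict: "clock": time; "q": joint angles; "joint_vel": joint speeds; "effort": joint torques, N m; "eef_pos": TCP position; "ee_rot": TCP orientation; "ft_force": force on the tool from outside, world axes, zero at the start; "ft_torque": the same for the moment, N m; "grip_width": opening from 0.0 (shut) to 1.0 (fully open).
Only numpy, scipy, OpenCV 4.12 (cv2) and the standard library are available. Lean on these libraries where they do the work, as an engineer would, in place of code of your own. Each camera call takes 0.05 s, during which the arm holds its last target. There are 200 camera calls.

## Working session

There is one attempt and no reset: what is moved stays moved. The work goes in short steps, each a Python script; the robot and the scene stay as the last script left them, time stands still between calls to the robot, and variables do not carry over. Pictures are saved under pics/ and viewed, on a budget of 10 in all, crops included, one or two more only if the job needs it, and the job is handed in when it is done.

```bash
mkdir -p pics
python3 - <<'E'
from plant import *
import cv2,numpy as np
fs=[grab_frame(c) for c in("top","scene")]
for n,f in zip(("top","scene"),fs): cv2.imwrite(f"pics/{n}0.png",f["frame"])
for q in "hub arrow_spot magnifier_pivot lens pot_red pot_blue pot_green pot_yellow foundation powder_jar brush_glass spray_bottle sponge cream_jar".split():
    for c in ("top","scene"):
        print(q,c,[(np.round(d["xyz"],3).tolist(),round(d["confidence"],2)) for d in place_of(c,q)[:2]])
print(get_obs(),finger_overhang)
E
```

```text
hub top [([0.52, -0.092, 0.069], 0.68), ([0.68, 0.051, -0.0], 0.41)]
hub scene [([0.513, -0.085, 0.067], 0.83), ([0.684, 0.048, -0.001], 0.44)]
arrow_spot top [([0.489, 0.043, 0.035], 0.8)]
arrow_spot scene [([0.485, 0.044, 0.033], 0.86)]
magnifier_pivot top [([0.58, 0.13, 0.107], 0.92)]
magnifier_pivot scene [([0.58, 0.134, 0.109], 0.62)]
lens top [([0.481, 0.214, 0.109], 0.58)]
lens scene []
pot_red top [([0.411, 0.003, 0.038], 0.43)]
pot_red scene [([0.407, 0.003, 0.033], 0.7), ([0.414, 0.474, -0.001], 0.53)]
pot_blue top [([0.624, -0.165, 0.034], 0.58)]
pot_blue scene [([0.628, -0.17, 0.033], 0.6)]
pot_green top [([0.434, -0.192, 0.037], 0.43)]
pot_green scene [([0.433, -0.194, 0.038], 0.59), ([0.605, 0.02, 0.036], 0.4)]
pot_yellow top [([0.602, 0.022, 0.038], 0.62)]
pot_yellow scene [([0.604, 0.023, 0.038], 0.57), ([0.684, 0.047, 0.0], 0.3)]
foundation top [([0.756, -0.125, 0.006], 0.49)]
foundation scene [([0.752, -0.124, -0.002], 0.5), ([0.627, -0.168, 0.035], 0.17)]
powder_jar top [([0.682, 0.054, -0.001], 0.51)]
powder_jar scene [([0.683, 0.049, 0.0], 0.93)]
brush_glass top 
[... 528 characters left out ...]
k': 1.5, 'q': array([-1.31180619,  0.38290481,  0.04391769,  1.5979038 , -0.01791146,
        1.16121818, -0.04992666]), 'joint_vel': array([ 1.17484581e-03, -2.12577155e-04, -6.53136483e-05, -9.86644967e-04,
        6.11957484e-04, -7.21003179e-05,  1.75980497e-03]), 'effort': array([ 2.03286622e-04, -4.33415508e+01,  1.02323581e+00, -2.49913251e+01,
        1.05528868e-02,  1.83019936e-03, -1.78159883e-05]), 'eef_pos': array([0.22700995, 0.60906486, 0.24826458]), 'ee_rot': array([-3.14154991e+00, -2.36102226e-05,  2.78480083e+00]), 'ft_force': array([-0.17643491,  0.66880895, -0.93214172]), 'ft_torque': array([-0.02929487, -0.02938662, -0.01063157]), 'grip_width': 0.9983144005789022} 0.017
```

View pics/top0.png

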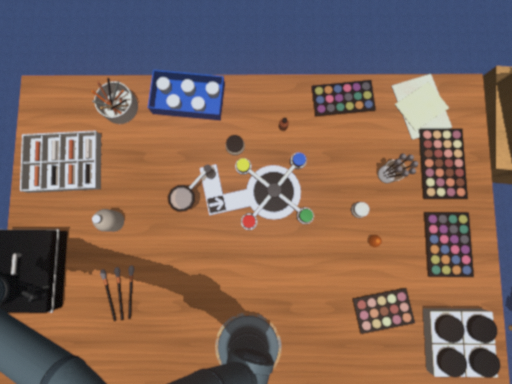

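View pics/scene0.png

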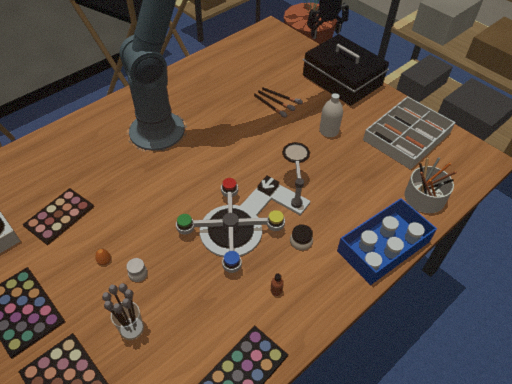

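The top and scene views agree: hub ≈ (0.518,-0.085), arrow at ≈103.6°, and red at ≈141°. That means about 38° clockwise. The green spoke near the robot, top px (305,215), is clear of the magnifier. Next I'll move there and take a closer wrist look.

Run:
```python
from plant import *
import cv2,numpy as np
pi=np.pi
move_linear([.227,.609,.32],v=.2)
command_gripper(0.0)
goto([.44,-.12,.34],[pi,0,np.radians(141.5)])
f=grab_frame("wrist"); cv2.imwrite("pics/w1.png",f["frame"]); print(np.round(f["pose"],3),get_obs()["clock"],get_obs()["q"])
np.savez("w1",**f)
for q in "hub arrow_spot magnifier_pivot lens pot_red pot_blue pot_green pot_yellow".split():
    print(q,[(np.round(d["xyz"],3).tolist(),round(d["confidence"],2)) for d in place_of("wrist",q)[:2]])
```

```text
[[ 0.621  0.744  0.245  0.377]
 [ 0.784 -0.59  -0.194 -0.068]
 [-0.     0.313 -0.95   0.465]
 [ 0.     0.     0.     1.   ]] 5.5083 [-0.96980103 -0.24321016  1.01600754  1.95887874  0.21376738  1.31799561
  0.87946031]
hub [([0.513, -0.085, 0.066], 0.9)]
arrow_spot [([0.489, 0.046, 0.038], 0.72)]
magnifier_pivot [([0.581, 0.132, 0.112], 0.95)]
lens []
pot_red [([0.411, -0.001, 0.035], 0.71), ([0.349, -0.428, 0.003], 0.32)]
pot_blue [([0.623, -0.173, 0.035], 0.82), ([0.411, 0.002, 0.035], 0.71)]
pot_green [([0.429, -0.191, 0.038], 0.94), ([0.412, -0.0, 0.038], 0.22)]
pot_yellow [([0.602, 0.02, 0.034], 0.91), ([0.683, 0.049, 0.002], 0.3)]
```

View pics/w1.png

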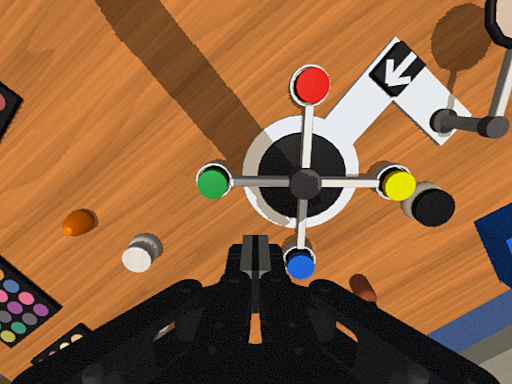

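The wrist view shows red at (312,85), the arrow at (400,70), green at (212,182) and the hub at (305,184). I'll work out the angles with colour masks and plane projection.

```bash
cat > h.py <<'E'
import cv2,numpy as np
from plant import *
pi=np.pi
HUB=np.array([.5175,-.0855]); 
def proj(f,uv,z):
    K,T=f["camera_matrix"],f["pose"]; uv=np.atleast_2d(uv)
    d=(T[:3,:3]@np.linalg.inv(K)@np.c_[uv,np.ones(len(uv))].T).T; o=T[:3,3]
    return (o+d*((z-o[2])/d[:,2])[:,None])[:,:2]
def cloud(f):
    K,T=f["camera_matrix"],f["pose"]; v,u=np.mgrid[:384,:512]; z=f["range_z"]
    p=np.stack([(u-K[0,2])/K[0,0]*z,(v-K[1,2])/K[1,1]*z,z],-1)
    return p@T[:3,:3].T+T[:3,3]
HUES=dict(red=(174,6),yellow=(24,36),green=(45,85),blue=(105,130))
def lids(f):
    h,s,v=cv2.split(cv2.cvtColor(f["frame"],cv2.COLOR_BGR2HSV)); P=cloud(f); out={}
    ring=np.abs(np.hypot(*(P[...,:2]-HUB).transpose(2,0,1))-.135)<.04
    for n,(a,b) in HUES.items():
        m=((h>=a)|(h<=b) if a>b else (h>=a)&(h<=b))&(s>150)&(v>90)&ring&(P[...,2]>.06)&(P[...,2]<.085)
        if m.sum()<30: continue
        vv,uu=np.nonzero(m); out[n]=(proj(f,np.c_[uu,vv],.071).mean(0),m.sum())
    return out
def ang(p,c=HUB): return np.degrees(np.arctan2(p[1]-c[1],p[0]-c[0]))
E
cat > m.py <<'E'
from h import *
def report(f):
    L=lids(f)
    for n,(p,k) in L.items(): print(n,np.round(p,4),k,"ang %.1f r %.4f"%(ang(p),np.hypot(*(p-HUB))))
    if len(L)==4: print("mean",np.mean([p for p,_ in L.values()],0))
    return L
if __name__=="__main__":
    w=dict(np.load("w1.npz")); report(w)
    P=cloud(w); hsv=cv2.cvtColor(w["frame"],cv2.COLOR_BGR2HSV)
    blk=(np.abs(P[...,2]-.034)<.006)&(np.hypot(P[...,0]-.475,P[...,1]-.10)<.06)
    arr=blk&(hsv[...,2]>150)&(hsv[...,1]<60)
    for n,m in(("block",blk),("arrow",arr)):
        vv,uu=np.nonzero(m); p=proj(w,np.c_[uu,vv],.034); c=p.mean(0); print(n,len(p),c,"ang",ang(c),np.hypot(*(c-HUB)), cv2.minAreaRect((p*1000).astype(np.float32)))
    m=(P[...,2]>.06)&(P[...,2]<.075)&(np.hypot(P[...,0]-HUB[0],P[...,1]-HUB[1])<.035)
    vv,uu=np.nonzero(m); print("hub",proj(w,np.c_[uu,vv],.066).mean(0),m.sum())
    # spoke angles from depth
    r=np.hypot(P[...,0]-HUB[0],P[...,1]-HUB[1]); m=(r>.035)&(r<.1)&(abs(P[...,2]-.058)<.004)
    vv,uu=np.nonzero(m); p=proj(w,np.c_[uu,vv],.058)-HUB; a=np.arctan2(p[:,1],p[:,0])
    print("spokes mod90",np.degrees(np.angle(np.exp(4j*a).mean()))/4%90,m.sum())
E
python3 m.py
```

```text
red [ 0.4107 -0.0014] 922 ang 141.8 r 0.1359
yellow [0.5992 0.0183] 681 ang 51.8 r 0.1321
green [ 0.431  -0.1891] 649 ang -129.9 r 0.1350
blue [ 0.6194 -0.1692] 502 ang -39.4 r 0.1319
mean [ 0.51507163 -0.0853689 ]
block 1601 [0.47066788 0.10968245] ang 103.49249366329931 0.20072228288748756 ((471.10400390625, 109.18560791015625), (50.71522521972656, 56.00223159790039), 12.611102104187012)
arrow 551 [0.47330307 0.10850849] ang 102.83349315155237 0.1989790503878574 ((473.1890869140625, 110.89606475830078), (45.76039505004883, 51.53895950317383), 12.79035758972168)
hub [ 0.51495002 -0.08592111] 809
spokes mod90 51.22903524472723 1428
```

```bash
sed -i 's/^HUB=.*/HUB=np.array([.515,-.0857]); ARROW=102.7/' h.py
cat >> h.py <<'E'
def pose_at(th,d,r=.07,z=.059):
    t=np.radians(th); u=np.array([np.cos(t),np.sin(t)]); n=np.array([-u[1],u[0]])
    p=HUB+r*u+d*n; return [p[0],p[1],z],[pi,0,t-pi/2]
def sweep(a,b,d,v=.06,step=6):
    for th in np.linspace(a,b,int(np.ceil(abs(b-a)/step))+1)[1:]:
        p,o=pose_at(th,d); move_linear(p,v=v,rot=o)
        print("%.1f"%th,np.round(get_obs()["ft_force"],1))
def spokes(f):
    P=cloud(f); q=P[...,:2]-HUB; r=np.hypot(q[...,0],q[...,1])
    m=(r>.035)&(r<.1)&(abs(P[...,2]-.058)<.004)
    vv,uu=np.nonzero(m); p=proj(f,np.c_[uu,vv],.058)-HUB; a=np.arctan2(p[:,1],p[:,0])
    return np.degrees(np.angle(np.exp(4j*a).mean()))/4%90,m.sum()
E
python3 - <<'E'
from h import *
from m import report
p,o=pose_at(231.2,.045); goto([p[0],p[1],.2],o)
move_linear(p,v=.12); print(get_obs()["clock"],get_obs()["ft_force"])
p,o=pose_at(231.2,.019); move_linear(p,v=.06)
sweep(231.2,201,.018)
f=grab_frame("wrist"); cv2.imwrite("pics/w2.png",f["frame"]); report(f); print(spokes(f),get_obs()["clock"])
f=grab_frame("top"); report(f); print(spokes(f))
E
```

```text
7.925 [ 0.93310435 -0.13417156  0.60506135]
226.2 [ 0.5  0.5 -0.1]
221.1 [ 1.2  0.  -0.3]
216.1 [ 0.6 -0.1 -0.3]
211.1 [ 0.6 -0.9 -0.8]
206.0 [-0.1  0.  -0.3]
201.0 [ 0.3  0.2 -0.1]
green [ 0.3901 -0.1312] 6361 ang -160.0 r 0.1329
(np.float64(20.1710743316285), np.int64(10147)) 10.125
red [0.4684 0.0406] 106 ang 110.2 r 0.1346
yellow [ 0.6413 -0.0368] 94 ang 21.2 r 0.1355
blue [ 0.5631 -0.2095] 95 ang -68.8 r 0.1329
(np.float64(20.292908881194727), np.int64(137))
```

View pics/w2.png

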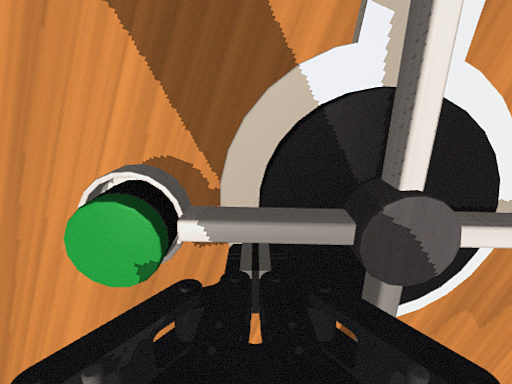

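The fingertip is behind the green spoke at (255,240) and the carousel is following cleanly, at about 20.3° for a command of 21°. I'll finish the push, back off and measure from above.

Run:
```python
from h import *
from m import report
sweep(201,193.6,.018,v=.04,step=4)
p,o=pose_at(193.6,.040); move_linear(p,v=.08)
move_linear([p[0],p[1],.2],v=.2)
goto([.44,-.12,.34],[pi,0,np.radians(141.5)])
f=grab_frame("wrist"); cv2.imwrite("pics/w3.png",f["frame"]); np.savez("w3",**f)
report(f); print(spokes(f),get_obs()["clock"])
P=cloud(f); b=(np.abs(P[...,2]-.034)<.006)&(np.hypot(P[...,0]-.4705,P[...,1]-.11)<.045)
vv,uu=np.nonzero(b); p=proj(f,np.c_[uu,vv],.034); print("block",p.mean(0),ang(p.mean(0)),cv2.minAreaRect((p*1000).astype(np.float32)))
f=grab_frame("top"); report(f); print(spokes(f))
```

```text
197.3 [ 0.7 -0.7  0.2]
193.6 [-0.5 -0.4 -0.7]
red [0.482  0.0446] 879 ang 104.2 r 0.1344
yellow [ 0.6452 -0.0524] 587 ang 14.3 r 0.1344
green [ 0.3851 -0.1183] 735 ang -165.9 r 0.1339
(np.float64(13.379248798190988), np.int64(1426)) 12.6667
block [0.47074786 0.10952611] 102.77149031845855 ((472.7303466796875, 102.41963958740234), (51.01303482055664, 68.76973724365234), 13.28118896484375)
red [0.4831 0.0447] 105 ang 103.7 r 0.1342
yellow [ 0.646  -0.0512] 95 ang 14.7 r 0.1354
(np.float64(13.346149670125902), np.int64(179))
```

View pics/w3.png

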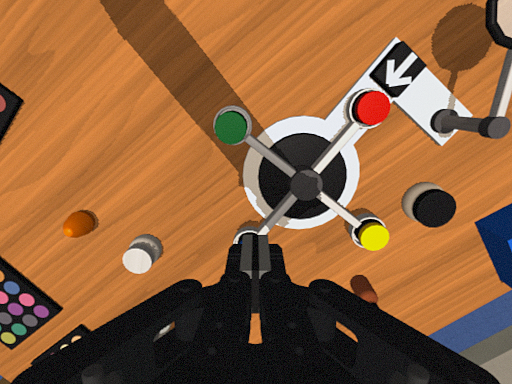

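The carousel is about 0.6° short (13.35° against roughly 12.6°). I'll make a small nudge, then push the magnifier most of the way.

```bash
cat >> h.py <<'E'
PIV=np.array([.5805,.132])
def mpose(th,d,r=.052,z=.110):
    t=np.radians(th); u=np.array([np.cos(t),np.sin(t)]); n=np.array([-u[1],u[0]])
    p=PIV+r*u-d*n; return [p[0],p[1],z],[pi,0,t-pi/2]
def msweep(a,b,d,v=.06,step=6):
    for th in np.linspace(a,b,int(np.ceil(abs(b-a)/step))+1)[1:]:
        p,o=mpose(th,d); move_linear(p,v=v,rot=o)
    print("%.1f"%th,np.round(get_obs()["ft_force"],1))
def lens(f,rim=True):
    # rim/lens centre in the 112 mm layer, via circle fit on its outline
    P=cloud(f); q=P[...,:2]-PIV; r=np.hypot(q[...,0],q[...,1])
    arm=(r>.02)&(r<.08)&(abs(P[...,2]-.119)<.006)
    vv,uu=np.nonzero(arm); pa=proj(f,np.c_[uu,vv],.119)-PIV; a=np.arctan2(pa[:,1],pa[:,0])
    print("arm ang",np.degrees(np.angle(np.exp(1j*a).mean())) %360,arm.sum())
    m=(r>.086)&(r<.18)&(abs(P[...,2]-.115)<.012); vv,uu=np.nonzero(m)
    if m.sum()>20:
        c,rad=cv2.minEnclosingCircle((proj(f,np.c_[uu,vv],.117)*1000).astype(np.float32)); print("rim",np.round(c,1),rad,m.sum(),"ang",ang(np.array(c)/1000,PIV)%360)
E
python3 - <<'E'
from h import *
from m import report
p,o=pose_at(193.6,.035); goto([p[0],p[1],.2],o); move_linear(p,v=.15)
p,o=pose_at(192.8,.018); move_linear(p,v=.04,rot=o)
p,o=pose_at(192.8,.040); move_linear(p,v=.08)
move_linear([p[0],p[1],.25],v=.2)
p,o=mpose(140.5,.048); goto([p[0],p[1],.25],o)
f=grab_frame("top"); report(f); print("top",spokes(f)); lens(f)
f=grab_frame("scene"); report(f); print("scene",spokes(f)); lens(f)
f=grab_frame("wrist"); cv2.imwrite("pics/w4.png",f["frame"]); lens(f); np.savez("w4",**f)
print(get_obs()["clock"],get_obs()["q"])
for th in np.arange(140,226,6): 
    if solve_ik(*mpose(th,.018)) is None: print("noik",th)
E
```

```text
red [0.4863 0.0458] 102 ang 102.3 r 0.1345
yellow [ 0.6465 -0.0545] 95 ang 13.4 r 0.1352
blue [ 0.5455 -0.2152] 92 ang -76.7 r 0.1330
top (np.float64(12.045794569664338), np.int64(243))
arm ang 138.7460017442708 62
rim [481.5 217.5] 44.41743469238281 585 ang 139.18763491751554
red [0.4879 0.0449] 126 ang 101.7 r 0.1333
yellow [ 0.6495 -0.0562] 94 ang 12.4 r 0.1377
blue [ 0.5479 -0.218 ] 133 ang -76.0 r 0.1363
scene (np.float64(12.135653101896454), np.int64(302))
arm ang 139.15338436834077 48
rim [485.2 214.8] 45.79780960083008 452 ang 139.00981576394693
arm ang 135.60177609186636 633
rim [484.7 218.9] 44.37367630004883 5646 ang 137.76354785875577
18.0667 [-1.25450989  0.5101856   1.12850715  1.74525585 -0.49243481  1.20507632
 -0.68434624]
```

View pics/w4.png

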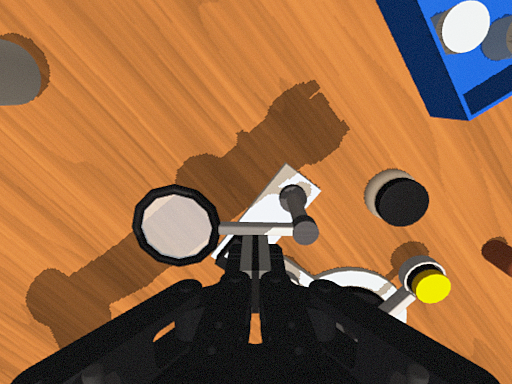

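The lens is at (175,225) and the post cap at (305,232). The arm is at about 139° and the fingertip is still above it. I'll check the descent side by projection, then push to about 212°.

Run:
```python
from h import *
from m import report
f=dict(np.load("w4.npz")); T=np.linalg.inv(f["pose"])
for n,P in(("target",mpose(139,.048)[0]),("pivot",[*PIV,.119])):
    c=T[:3,:3]@np.array(P)+T[:3,3]; uv=f["camera_matrix"]@c; print(n,uv[:2]/uv[2])
e=get_obs()["eef_pos"]; print(e)
p,o=mpose(139,.048)
assert (uvt:=0)==0
move_linear(p,v=.12,rot=o); print(get_obs()["ft_force"])
p,o=mpose(139,.018); move_linear(p,v=.06)
msweep(139,210,.018)
f=grab_frame("wrist"); cv2.imwrite("pics/w5.png",f["frame"]); lens(f)
f=grab_frame("top"); lens(f); report(f); print(spokes(f))
f=grab_frame("scene"); lens(f)
print(get_obs()["clock"])
```

```text
target [255.33126279 182.43432427]
pivot [307.21211641 233.06722323]
[0.57118435 0.19983342 0.25038882]
[ 0.05599861  0.06309219 -0.08728034]
210.0 [ 0.   0.9 -0.3]
arm ang 181.99815803421743 775
rim [468.2  75.2] 44.753387451171875 15073 ang 206.82899538437115
arm ang 207.81731874744975 8
rim [466.8  71.7] 44.63134002685547 548 ang 207.92340983868652
yellow [ 0.6471 -0.0544] 96 ang 13.3 r 0.1357
blue [ 0.5457 -0.2153] 93 ang -76.7 r 0.1332
(np.float64(11.997951357280755), np.int64(249))
arm ang 207.88875908389477 92
rim [471.2  68.5] 45.12008285522461 499 ang 210.1598016138336
23.1833
```

View pics/w5.png

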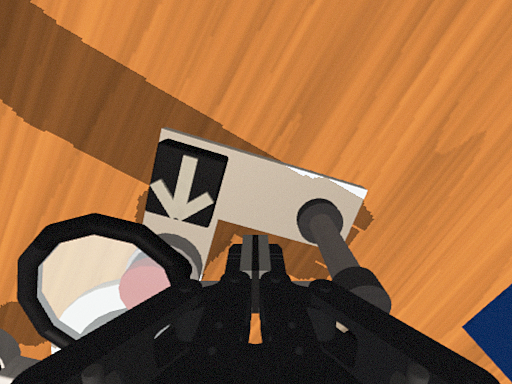

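The arm is at about 208° and following the fingertip. The lens rim is at (105,280), approaching the red lid. I'll push on to just short of the target, back off and measure.

Run:
```python
from h import *
from m import report
msweep(210,222.5,.018,v=.04,step=4)
p,o=mpose(222.5,.05); move_linear(p,v=.08)
move_linear([p[0],p[1],.25],v=.2)
goto([.42,.13,.36],[pi,0,np.radians(141.5)])
for c in("wrist","top","scene"):
    f=grab_frame(c); print(c); cv2.imwrite(f"pics/{c}6.png",f["frame"]); lens(f); report(f); print(spokes(f))
    for q in("lens","pot_red","arrow_spot","magnifier_pivot"): print(q,[(np.round(d["xyz"],4).tolist(),round(d["confidence"],2)) for d in place_of(c,q)[:1]])
print(get_obs()["clock"])
```

```text
222.5 [-0.8  1.  -0.5]
wrist
arm ang 217.06035742099868 318
rim [481.9  49.8] 44.28239059448242 2025 ang 219.8187162422537
yellow [ 0.6459 -0.0563] 158 ang 12.6 r 0.1342
green [ 0.384  -0.1133] 504 ang -168.1 r 0.1338
(np.float64(11.2281561791492), np.int64(399))
lens [([0.4815, 0.044, 0.1141], 0.96)]
pot_red [([0.5153, -0.0859, 0.0657], 0.66)]
arrow_spot [([0.4879, 0.047, 0.037], 0.97)]
magnifier_pivot [([0.5849, 0.133, 0.1137], 0.87)]
top
arm ang 216.59757755109646 56
rim [482.3  49.7] 44.36669158935547 582 ang 219.99436862857877
yellow [ 0.647  -0.0544] 95 ang 13.3 r 0.1356
blue [ 0.5455 -0.2153] 92 ang -76.8 r 0.1332
(np.float64(11.981675772386788), np.int64(244))
lens [([0.4835, 0.0472, 0.1106], 0.65)]
pot_red [([0.4899, 0.046, 0.0373], 0.29)]
arrow_spot [([0.4904, 0.0446, 0.0328], 0.89)]
magnifier_pivot [([0.5786, 0.1308, 0.1105], 0.87)]
scene
arm ang 222.99636222606438 74
rim [487.6  46.3] 45.29188919067383 520 ang 222.68357835289697
red [0.4958 0.0362] 36 ang 98.9 r 0.1234
yellow [ 0.6494 -0.0556] 108 ang 12.6 r 0.1377
blue [ 0.5483 -0.2181] 135 ang -75.9 r 0.1365
(np.float64(12.192841614535865), np.int64(291))
lens [([0.4852, 0.0476, 0.1093], 0.87)]
pot_red []
arrow_spot [([0.4852, 0.0444, 0.0341], 0.76)]
magnifier_pivot [([0.5778, 0.1322, 0.1118], 0.89)]
26.95
```

View pics/wrist6.png

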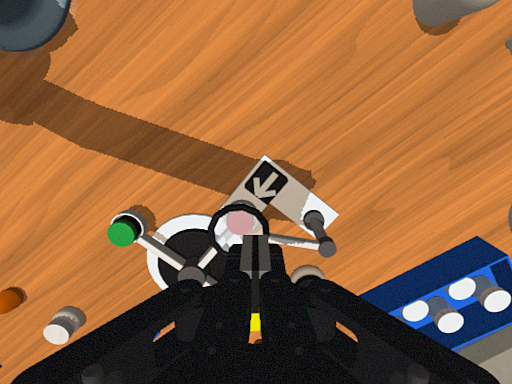

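The lens is nearly over the pot, with the pink blob at (240,222) inside the rim at (238,225). Top and wrist views put it about 5 mm short along the swing, the scene view 2–4 mm. I'll nudge 2° more and check from a clearer viewpoint.

Run:
```python
from h import *
p,o=mpose(222.5,.05); goto([p[0],p[1],.25],o); move_linear(p,v=.12)
p,o=mpose(222.5,.024); move_linear(p,v=.06)
p,o=mpose(224.4,.018); move_linear(p,v=.03,rot=o)
p,o=mpose(224.4,.05); move_linear(p,v=.08)
move_linear([p[0],p[1],.25],v=.2)
goto([.40,-.03,.36],[pi,0,np.radians(141.5)])
for c in("wrist","top","scene"):
    f=grab_frame(c); print(c); cv2.imwrite(f"pics/{c}7.png",f["frame"]); lens(f); print(spokes(f))
    # pink lid seen through glass
    h,s,v=cv2.split(cv2.cvtColor(f["frame"],cv2.COLOR_BGR2HSV)); P=cloud(f)
    m=((h>168)|(h<8))&(s>45)&(v>90)&(np.hypot(P[...,0]-.486,P[...,1]-.046)<.06)&(P[...,2]>.06)
    vv,uu=np.nonzero(m)
    if len(uu): print("lid",proj(f,np.c_[uu,vv],.071).mean(0),len(uu),uu.mean(),vv.mean())
    for q in("lens",): print(q,[(np.round(d["xyz"],4).tolist(),round(d["confidence"],2)) for d in place_of(c,q)[:1]])
print(get_obs()["clock"])
f=grab_frame("wrist")["frame"]; t=grab_frame("top")["frame"][120:250,150:330]
cv2.imwrite("pics/v7.png",np.hstack([f,cv2.resize(t,(288,208))[:, :] if 0 else cv2.copyMakeBorder(cv2.resize(t,(288,208),interpolation=cv2.INTER_CUBIC),0,176,0,0,cv2.BORDER_CONSTANT)]))
```

```text
wrist
arm ang 220.0489169292345 354
rim [484.5  45.3] 44.37371826171875 3324 ang 222.1085654211874
(np.float64(11.91477561509706), np.int64(802))
lid [0.48564123 0.04612833] 628 331.27866242038215 170.3184713375796
lens [([0.4848, 0.0419, 0.1111], 0.78)]
top
arm ang 217.97501531643266 56
rim [485.5  48. ] 43.84452438354492 362 ang 221.49306526033212
(np.float64(12.821753521086597), np.int64(117))
lid [0.48880749 0.05827722] 16 230.9375 197.5625
lens [([0.4849, 0.0448, 0.1114], 0.6)]
scene
arm ang 224.35575551294787 75
rim [490.   44.6] 45.17293167114258 525 ang 224.00658691687792
(np.float64(12.036573875275764), np.int64(298))
lid [0.48745546 0.04530351] 63 256.23809523809524 188.96825396825398
lens [([0.4891, 0.0479, 0.1076], 0.71)]
32.4667
```

View pics/v7.png

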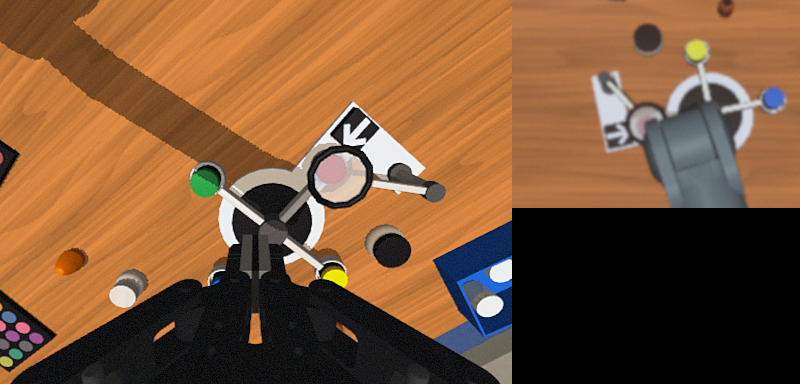

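```bash
python3 -c "
from plant import *
dwell(.3);print(get_obs()['ft_force'],get_obs()['clock']);job_done()"
```

```text
[-1.02665779  0.13751866  0.2643605 ] 32.8667
the job is handed in; nothing more can be done
```

The red pot now stands at the white arrow with the magnifier's lens centred over it. I handed the job in at about 33 s, with the arm lifted clear; no verdict is reported.

- **Carousel:** I pushed the bare green-pot spoke about 39° clockwise with the closed fingertips, in three short pushes. My readings for the red spoke ran from 101.2° to 102.8°, most near 102°. Those for the arrow ran from about 101.7° to 102.8°. That leaves roughly 0.7° either way, or 1–2 mm at the pot.
- **Magnifier:** I only moved it once the red pot was in place. I pushed its arm round in two passes, checking from above in between.
- **Lens over the pot:** The last wrist view put the lens at (0.4845, 0.0453) and the red lid at (0.4856, 0.0461), about 1.5 mm apart. The networks' estimates of the lens centre were within about 5 mm of the lid.
- **Disagreements:** The scene camera read the arm's swing about 2° larger than the other two views, though it also put the lens within about 3 mm of the lid. In the last top picture the arm hid part of the lens, so I did not use its lid reading.
- **Everything else:** Wrist forces stayed around 1 N. I saw no other object moved, but I did not re-measure the other items after the start.

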